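# Open the folding stand and display the tablet

### The job

On this demo table, swing the back panel of the folding wooden stand up by its finger tab until it snaps fully open and stays there. Then take the tablet out of the black dock and set it, without dropping it, upright and centred on the stand: lower edge down on the base behind the two stops, leaning back against the open panel with its screen to the front. Keep the tablet roughly upright throughout, leave the biscuit basket, cup and mouse where they are, and let go of everything.

Things in the scene. Friction and masses are not known exactly. Their poses are not given: they have to be found in the camera images.
- stand: Base of the folding stand, brown wood, fixed to the table: 136 (x) x 170 (y) x 12 mm. Origin: centre of its underside, on the table; z up, x from front to rear, y along its width. Two stop blocks, 10 (x) x 36 (y) mm, rise 16 mm above the base top, centred at x +9, y +-61 mm: rear faces at x +14, inner ends 43 mm either side of the middle.
- stand_hinge (a point): Middle of the panel's hinge axis: x +50, z 16 mm in the base's frame; the axis runs along the base's y. Fixed to the base, axes as the base's.
- stand_seat (a point): Middle of the room for the tablet's lower edge on the base top, in the base frame x +30, z 12 mm: 16 mm behind it the open panel's front face meets the base, 16 mm in front are the stops' rear faces. Axes as the base's.
- panel (a joint): Panel angle, rad: 0 folded flat on the base, 1.57 upright, 1.85 fully open on its stop (16 degrees back from vertical). It swings from the front up and over to the rear. Over-centre spring: it resists opening, by about 6 N at the tab at first, falling to nothing at about 1.0 rad; beyond 1.1 it pulls itself open and stays; let go before that it falls shut.
- panel_tab (a point): Centre of the round end of the finger tab, a dark-wood plate 10 mm thick along the hinge, 30 mm wide, standing 40 mm out of the panel. This point: 85 mm from the hinge along the panel, 25 mm off the panel's face (29 off its mid-plane), 15 mm under the tab's top; folded, z 45 mm. Axes turn with the panel: z out of it, y along the hinge. Pinched across its thickness it pivots in the grip.
- panel_edge (a point): Middle of the panel's free edge, in its mid-plane. The panel is pale wood, 110 mm from hinge to this edge, 80 mm wide, 8 mm thick; folded, it lies flat on the base, reaching forwards between the stops. Open, this edge is about 122 mm over the table and 80 mm behind the base's origin. Axes turn with the panel.
- tablet_center (a point): Centre of the tablet: aluminium slab 10 (x) x 130 (y) x 180 mm (z), about 0.3 kg, dark screen on its -x face. z points to its upper edge, 90 mm from the centre; y along its width. It starts upright in the dock, screen to the dock's front, lower edge 10 mm and upper edge 190 mm over the table.
- tablet: The same tablet, origin at the centre of its lower edge, axes as above.
- dock: Black plastic dock fixed to the table, 80 (x) x 170 (y) x 10 mm, with two upright walls 12 mm thick, 160 mm long along y, tops 40 mm over the table, which leave a slot 14 mm wide along y through its middle. Origin: centre of its underside; front = -x. The tablet is drawn straight up out of the slot.
- basket: Bystander: wicker basket of biscuits, 140 (x) x 210 (y) x 60 mm; origin: centre of its underside.
- cup: Bystander: white cup with a handle, 76 mm across, 70 mm high; origin: centre of its underside.
- mouse: Bystander: black computer mouse, 105 (x) x 60 (y) x 32 mm high; origin: centre of its underside.
Things that resemble listed ones, but are neither listed nor needed, are in the scene too. Leave any red look-alike of the tablet alone.

How it is judged (in metres and radians):
On the way:
1. the stand's panel has been snapped fully open, with the tablet still in the dock (value of joint panel above 1.75 rad and distance of tablet_center from where it was at the start of the episode below 0.03 m), for 0.2 s.
At the end, for the whole second after the job is handed in: The stand's panel is fully open (over 1.75 rad); the tablet rests still on the base behind the stops, its lower edge on the base, its centre within 20 mm of the stand's middle sideways, square to it within 0.2 rad, leaning back 8 to 33 degrees with its screen to the front (value of joint panel above 1.75 rad and x of tablet_center in the frame of stand between 0.03 and 0.1 m and y of tablet_center in the frame of stand between -0.02 and 0.02 m and z of tablet_center in the frame of stand between 0.085 and 0.107 m and angle between tablet_center's own x axis and vertical between 1.7 and 2.15 rad and angle between tablet_center's own z axis and vertical below 0.6 rad and angle between the y axis of tablet_center and the y axis of stand, either way round below 0.2 rad and linear speed of tablet below 0.02 m/s and contact force between tablet and stand above 0.5 N); the robot touches nothing.
It fails at once if the tablet is tipped more than 55 degrees from upright (angle between tablet_center's own z axis and vertical above 0.96 rad).
It fails at once if the tablet is dropped (faster than 0.7 m/s with no finger on it) (linear speed of tablet above 0.7 m/s and contact force between the fingers and tablet below 0.1 N).
It fails at once if the basket, cup or mouse is moved by more than 30 mm (distance of any of basket, cup, mouse from where it was at the start of the episode above 0.03 m).
It also fails if it takes over 64 s, if anything falls off the work surface, if the arm or the gripper's body presses on something with over 40 N, if the wrist force passes 120 N, or if a joint passes its speed limit or range.

### The arm

A 7-joint arm with a two-finger parallel gripper is mounted at the origin on the work surface. World frame = base frame: x ahead of the robot, y to its left, z up, the work surface at z = 0. Lengths are in mm, angles in rad, forces in N, time in s.
With the tool pointing down it reaches from about 425 to 875 mm from the base axis. Payload 4.7 kg.
Tool frame: the origin (TCP) lies on the centre line of the jaws, within the pads' length; the fingertips stand 8 mm ahead of it and the grasp point (between the pads) lies 11 mm behind it; z points along the fingers, y is the line along which they close (so a half turn about z gives the same grasp; the last joint's range is limited). The gripper opens to 85 mm and grips with 20 to 120 N. Pads are 22 mm wide; open, the fingers measure 114 mm over their backs; the gripper's body (76 mm by 85 mm) begins 54 mm behind the grasp point. The pads swing forward as they close: fully open they stand 13 mm farther back than shut.
Start: joints at [1.216, 0.321, -0.07, 1.45, 0.023, 1.371, -0.057], TCP at [234.304, -606.321, 239.349] pointing down, gripper open.
Joint ranges: [-2.86, 2.86], [-0.3, 2.09], [-1.38, 1.24], [0.06, 2.45], [-1.56, 4.7], [0.09, 2.05], [-2.69, 2.69]. Speed limits (rad/s): [2.57, 2.57, 3.14, 3.14, 3.14, 3.14, 3.14].

### API

Orientations are given as a rotation vector (axis times angle).
In Python, from cell import status, eyes, ticket, models gives the robot as it stands.
- The arm moves only by the tool carry_out, never from a script. Its argument "increments" is a list of rows, each an object of numbers: "fingers": the closure, from 0 (fully open) to 1 (shut); "x", "y", "z": the shift along the tool's x, y, z normalised to -1 to 1, where 1 is 500 mm; "turn": the turn about the tool's z normalised to -1 to 1, where 1 is 90 degrees. A call has 1 to 8 rows; each row shifts and turns the commanded pose from where the row before left it, along the tool's axes as they then stand; what a row does not reach is not made up. A row lasts 1/12 s, in which the tool goes at most 41.7 mm and 7.16 degrees, less where a joint would pass 70% of its speed; a pose out of reach is approached as far as the arm can. A call with a number of a shift or a turn outside -1 to 1 is refused whole. A call with a gripper value outside its range is refused whole. The fingers move at their own pace and stop on an object; "squeeze" is the grip in N (left out, the last holds). Time passes only in rows, so rows that do not move let the fingers close. It gives the time, the measured TCP pose, the force, the opening and the grip force at its end, in the units of the state.
- status.sense(): the state, without advancing time (a new reading comes with each control period).
- eyes.camera(name): name is "side" or "top"; returns the picture (480x640x3 uint8, red, green, blue); there is no depth.
- eyes.camera_params(name): a dict with "K" (3x3 intrinsics, pixels), "R" (3x3) and "t" (3): a world point X has camera coordinates R X + t. Camera axes: x right, y down, z forward; pixel columns grow to the right and rows downward; lengths in mm; the calibration is good to about 2 mm. A picture is of the moment at which its call begins. camera_params takes no time and is no camera call.
- ticket.hand_in(): hands the job in; it is judged then, once.
Trained networks look in the newest picture that a camera, given by its name, has taken for a name from the list of things; names that differ only in an ending like _2 or _b are one class to them, and where a whole thing is asked for, a point or a joint stands for the part that bears it (a point fixed in the world has none). Each returns a list of dicts, best first, with "confidence" (0 to 1); they miss things now and then, are a little off and sometimes report something else, mostly with a low value. They report only what shows in the picture. A call takes as long as a camera call. They do not tell look-alikes from the thing itself.
- models.silhouettes(camera, name): "pixels" (480x640 bool, what is visible of it) and "rect" ([left, top, right, bottom] in pixels, round what is visible of it).
The state is a dict: "time_s": time; "qpos": joint angles; "dq": joint speeds; "joint_torque": joint torques, N m; "tool_pos": TCP position; "eef_rot": TCP orientation; "contact_force": force on the tool from outside, world axes, zero at the start; "ft_torque": the same for the moment, N m; "width": finger opening in mm; "finger_force": force on a finger pad.
Only numpy, scipy, OpenCV 4.12 (cv2) and the standard library are available. Lean on these libraries where they do the work, as an engineer would, in place of code of your own. Each camera call takes 0.05 s, during which the arm holds its last target. There are 200 camera calls.

## Working session

There is one attempt and no reset: what is moved stays moved. The work goes in short steps, Python scripts to look and compute and a tool call to move; the robot and the scene stay as the last step left them, time stands still between calls to the robot, and variables do not carry over. Pictures are saved under pics/ and viewed, at most 10 in all, crops included, and the job is handed in when it is done.

Besides the shell and the picture viewer there is one more tool, called after ">>>" as a command line: name --argument value ..., lists and objects as JSON in quotes. carry_out: Moves the arm, as the interface text tells. Its arguments: {"type":"object","properties":{"increments":{"type":"array","items":{"type":"object","properties":{"fingers":{"type":"number"},"x":{"type":"number","minimum":-1,"maximum":1},"y":{"type":"number","minimum":-1,"maximum":1},"z":{"type":"number","minimum":-1,"maximum":1},"turn":{"type":"number","minimum":-1,"maximum":1}}}},"squeeze":{"type":"number"}},"required":["increments"]}

```bash
mkdir -p pics; cat > h.py <<'E'
import numpy as np, cv2
from cell import status, eyes, ticket, models
def ray(c,uv):
    p=eyes.camera_params(c);K,R,t=map(np.array,(p['K'],p['R'],p['t']))
    d=R.T@np.linalg.inv(K)@np.array([uv[0],uv[1],1.]);return -R.T@t,d
def atz(c,uv,z):
    o,d=ray(c,uv);return o+d*(z-o[2])/d[2]
def proj(c,X):
    p=eyes.camera_params(c);K,R,t=map(np.array,(p['K'],p['R'],p['t']))
    q=K@(R@np.array(X,float)+t);return q[:2]/q[2]
def save(c,name):
    im=eyes.camera(c);cv2.imwrite(f'pics/{name}.png',np.ascontiguousarray(im[...,::-1]));return im
E
python3 - <<'E'
from h import *
a=save('top','t0');b=save('side','s0')
for c in ('top','side'):
    p=eyes.camera_params(c);print(c,np.round(-np.array(p['R']).T@p['t']),np.round(p['R'],2).tolist(),p['K'][0][0])
    for n in ('stand','panel_tab','panel','tablet','dock','basket','cup','mouse'):
        try:
          for d in models.silhouettes(c,n)[:3]:
            print(c,n,round(d['confidence'],2),np.round(d['rect']),cv2.minAreaRect(np.argwhere(d['pixels'])[:,::-1].astype(np.float32)))
        except Exception as e: print(n,e)
s=status.sense();print(s)
E
```

```text
top [ 456.   91. 1136.] [[-0.02, -1.0, -0.01], [-0.99, 0.02, -0.1], [0.1, 0.0, -1.0]] 550.0546906581991
top stand 0.91 [412. 232. 509. 317.] ((459.1620788574219, 273.2841796875), (68.93624114990234, 86.18697357177734), 76.89079284667969)
top stand 0.64 [436. 249. 490. 305.] ((460.49591064453125, 275.73443603515625), (55.52629852294922, 39.35797119140625), 75.0685806274414)
top panel_tab 0.74 [436. 247. 489. 307.] ((460.58831787109375, 275.85296630859375), (55.298118591308594, 40.01837158203125), 75.96376037597656)
top panel 0.74 [435. 247. 486. 307.] ((460.6309814453125, 276.16522216796875), (55.86665344238281, 40.434852600097656), 76.37300109863281)
top tablet 0.84 [230. 266. 309. 283.] ((268.0843200683594, 275.37628173828125), (79.17227172851562, 8.43682861328125), 7.696050643920898)
top tablet 0.72 [120. 294. 177. 373.] ((146.54998779296875, 329.8500061035156), (33.203914642333984, 86.01394653320312), 18.43494987487793)
top tablet 0.58 [220. 346. 299. 377.] ((257.9724426269531, 362.2057189941406), (17.20580291748047, 81.79756927490234), 84.64418029785156)
top dock 0.63 [236. 253. 
[... 2163 characters left out ...]
21611815,  0.32099873, -0.07009772,  1.45051899,  0.02259141,
        1.37080428, -0.05689288]), 'dq': array([-2.08176154e-04,  4.54716944e-04,  9.89204626e-05,  9.72862474e-04,
        1.42070073e-03, -6.05050451e-04,  1.41550680e-03]), 'joint_torque': array([-5.93483164e-04, -4.93381941e+01, -3.81625202e-01, -3.14585459e+01,
        1.35021389e-02,  1.10374080e-03, -6.19206830e-06]), 'tool_pos': array([ 234.29083068, -606.31544164,  239.33978752]), 'eef_rot': array([ 3.08826856e+00,  5.76021830e-01, -4.12991494e-05]), 'contact_force': array([-0.02158387,  0.65937727,  0.37376658]), 'ft_torque': array([-0.04487788,  0.01715622,  0.07397556]), 'finger_force': 0.0, 'width': 85.38639825656418}
```

View pics/t0.png

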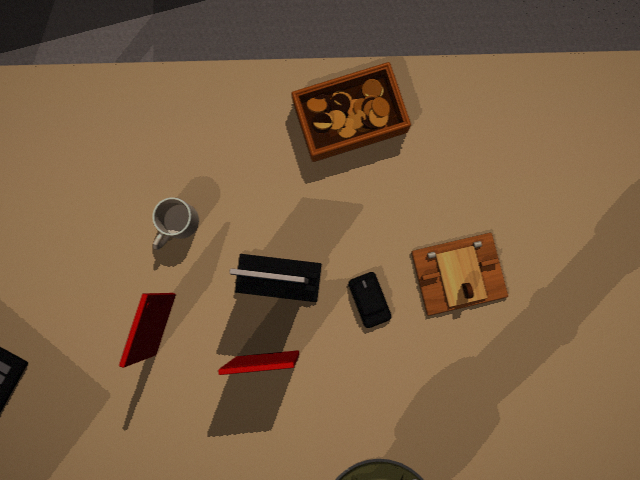

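View pics/s0.png

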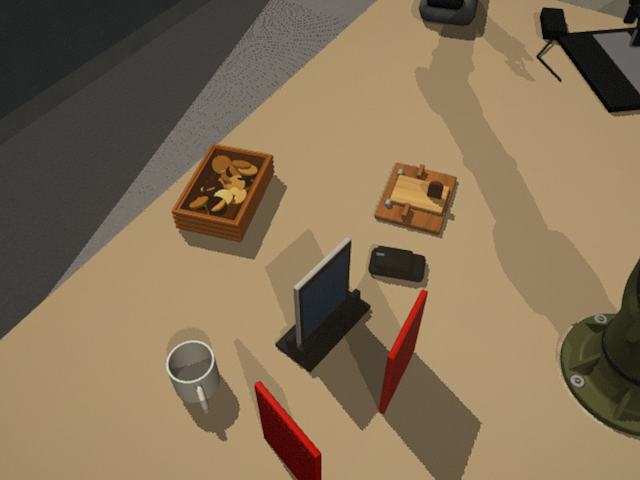

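Top view: the stand is at (459,273), hinges at the top (far) side and the tab at (467,290). The dock with the aluminium tablet is at (270,277), between the cup and the mouse, and two red look-alikes stand nearby. In the side view the tablet's screen faces the robot. Next I fit poses to the silhouettes.

```bash
cat >> h.py <<'E'
from scipy.optimize import minimize
import itertools
def box(p,lo,hi):
    c,s=np.cos(p[2]),np.sin(p[2])
    return [[p[0]+c*a-s*b,p[1]+s*a+c*b,z] for a,b,z in itertools.product(*zip(lo,hi))]
def fit(name,p0,boxes,cams=('top','side'),snap=True,kind=0):
    ms=[]
    for c in cams:
        if snap: eyes.camera(c)
        best=None
        for d in models.silhouettes(c,name):
            m=d['pixels'];v,u=np.argwhere(m).mean(0);q=proj(c,[p0[0],p0[1],np.mean([b[0][2]+b[1][2] for b in boxes])/2])
            e=np.hypot(u-q[0],v-q[1])
            if e<40 and (best is None or d['confidence']>best[0]): best=(d['confidence'],m)
        if best: ms.append((c,best[1]))
    def cost(p):
        t=0
        for c,m in ms:
            im=np.zeros((480*4,640*4),np.uint8)
            for lo,hi in boxes:
                q=np.array([proj(c,X) for X in box(p,lo,hi)])
                cv2.fillConvexPoly(im,cv2.convexHull(np.round(q*4+1.5).astype(np.int32)),255)
            im=cv2.resize(im,(640,480),interpolation=cv2.INTER_AREA)/255.
            t+=np.abs(im-m).sum()/m.sum()
        return t
    s=np.array(p0,float)
    for k in (1,.4):
        S=np.vstack([s]+[s+k*np.eye(3)[i]*[15,15,.15][i] for i in range(3)])
        r=minimize(cost,s,method='Nelder-Mead',options=dict(initial_simplex=S,maxfev=150));s=r.x
    return np.round(s,3),round(r.fun,3),[c for c,_ in ms]
STAND=[([-68,-85,0],[68,85,12])]
DOCK=[([-40,-85,0],[40,85,10]),([-19,-80,0],[19,80,40])]
TAB=[([-5,-65,10],[5,65,190])]
E
python3 - <<'E'
from h import *
for c in('top','side'): eyes.camera(c)
print(atz('top',(459,273),12),atz('top',(268,275),190))
for cams in (('top','side'),('top',),('side',)):
    print('stand',fit('stand',[*atz('top',(459,273),12)[:2],.25],STAND,cams,False))
    print('dock',fit('dock',[*atz('top',(278,277),10)[:2],-.12],DOCK,cams,False))
    print('tab',fit('tablet',[*atz('top',(268,275),190)[:2],-.12],TAB,cams,False))
for n,uv,z in(('cup',(172,218),70),('mouse',(369,300),30),('basket',(350,110),60),('red',(258,362),190),('tab',(467,286),55)): print(n,atz('top',uv,z))
E
```

```text
[ 482.65018485 -176.39231668   12.        ] [482.29776555 193.5269392  190.        ]Traceback (most recent call last):
  File "<stdin>", line 5, in <module>
  File "h.py", line 41, in fit
    r=minimize(cost,s,method='Nelder-Mead',options=dict(initial_simplex=S,maxfev=150));s=r.x
    res = _minimize_neldermead(fun, x0, args, callback, bounds=bounds,
                               **options)
    fsim[j] = func(sim[j])
              ~~~~^^^^^^^^
    fx = function(np.copy(x), *(wrapper_args + args))
  File "h.py", line 33, in cost
    q=np.array([proj(c,X) for X in box(p,lo,hi)])
                ~~~~^^^^^
  File "h.py", line 9, in proj
    p=eyes.camera_params(c);K,R,t=map(np.array,(p['K'],p['R'],p['t']))
ValueError: time passes only in moves, steps and waits
```

```bash
sed -i 's/eyes.camera_params(c);K/params(c);K/; s/^def ray/import functools\n@functools.cache\ndef params(c): return eyes.camera_params(c)\ndef ray/' h.py
cat > m.py <<'E'
from h import *
for c in('top','side'): eyes.camera(c);params(c)
for cams in (('top','side'),('top',),('side',)):
    print('stand',fit('stand',[482,-176,.25],STAND,cams,False))
    print('dock',fit('dock',[*atz('top',(278,277),10)[:2],-.12],DOCK,cams,False))
    print('tab',fit('tablet',[482,193,-.12],TAB,cams,False))
for n,uv,z in(('cup',(172,218),70),('mouse',(369,300),30),('basket',(350,110),60),('red',(258,362),190),('tab',(467,286),55)): print(n,atz('top',uv,z))
E
python3 m.py
```

```text
stand (array([ 4.81329e+02, -1.77002e+02,  2.06000e-01]), np.float64(0.067), ['top', 'side'])
dock (array([ 4.81409e+02,  1.94424e+02, -1.41000e-01]), np.float64(0.721), ['top', 'side'])
tab (array([ 4.82136e+02,  1.95057e+02, -1.37000e-01]), np.float64(0.296), ['top', 'side'])
stand (array([ 4.82315e+02, -1.77126e+02,  2.04000e-01]), np.float64(0.019), ['top'])
dock (array([ 4.82032e+02,  1.94047e+02, -1.41000e-01]), np.float64(0.206), ['top'])
tab (array([ 4.82305e+02,  1.96606e+02, -1.34000e-01]), np.float64(0.159), ['top'])
stand (array([ 4.80280e+02, -1.76864e+02,  2.06000e-01]), np.float64(0.04), ['side'])
dock (array([ 4.79872e+02,  1.95910e+02, -1.52000e-01]), np.float64(0.495), ['side'])
tab (array([ 4.81493e+02,  1.96128e+02, -1.18000e-01]), np.float64(0.129), ['side'])
cup [601.09285526 393.27937713  70.        ]
mouse [432.44171239   9.76221121  30.        ]
basket [813.26993257  38.78720345  60.        ]
red [335.85768043 212.18408713 190.        ]
tab [ 455.95361766 -180.62890026   55.        ]
```

>>> carry_out --increments '[{"turn": 0.052}, {"turn": 0.052}, {"x": 0.0454, "y": -0.0569, "z": 0.0154}, {"x": 0.0454, "y": -0.0569, "z": 0.0154}, {"x": 0.0454, "y": -0.0569, "z": 0.0154}, {"x": 0.0454, "y": -0.0569, "z": 0.0154}, {"x": 0.0454, "y": -0.0569, "z": 0.0154}, {"x": 0.0454, "y": -0.0569, "z": 0.0154}]' --squeeze 50

```text
invalid input at $.increments[0]: expected keys fingers, x, y, z, turn
```

>>> carry_out --increments '[{"x": 0.0454, "y": -0.0569, "z": 0.0154}, {"x": 0.0454, "y": -0.0569, "z": 0.0154}, {"x": 0.0454, "y": -0.0569, "z": 0.0154}, {"x": 0.0454, "y": -0.0569, "z": 0.0154}, {"x": 0.0454, "y": -0.0569, "z": 0.0154}, {"x": 0.0454, "y": -0.0569, "z": 0.0154}, {"x": 0.0454, "y": -0.0569, "z": 0.0154}, {}]'

```text
invalid input at $.increments[0]: expected keys fingers, x, y, z, turn
```

```bash
cat >> h.py <<'E'
from scipy.spatial.transform import Rotation as Ro
ST=np.array([481.3,-177,.206])
def st2w(p,S=ST):
    return np.array(box(S,p,p)[0])
def tool():
    s=status.sense();R=Ro.from_rotvec(s['eef_rot']).as_matrix();return s,np.array(s['tool_pos']),R
def need(T,yaw):
    s,P,R=tool();d=(T-P)@R;a=np.arctan2(R[1,0],R[0,0]);t=(a-yaw+np.pi/2)%np.pi-np.pi/2
    print('t',s['time_s'],'pos',P.round(1),'yaw',a.round(3),'w',round(s['width'],1),'tilt',R[2].round(3),'shift mm',d.round(1),'norm',(d/500).round(4),'turn',round(t/1.5708,4))
E
python3 - <<'E'
from h import *
need(st2w([-35,0,38]),.206)
im=save('side','s1')
for z in(20,60):
  for x in(-50,-20): print(x,z,proj('side',st2w([x,0,z])))
q=proj('side',st2w([-35,0,45])).astype(int)
c=im[q[1]-70:q[1]+70,q[0]-90:q[0]+90,::-1];cv2.imwrite('pics/s1c.png',cv2.resize(c,None,fx=4,fy=4));print(q)
a=cv2.imread('pics/t0.png');
for p in([-35,-5,60],[-35,5,60],[-48,0,55],[-20,0,55]): print(p,proj('top',st2w(p)))
cv2.imwrite('pics/t0c.png',cv2.resize(a[225:325,400:520],None,fx=5,fy=5))
E
```

```text
t 1.8 pos [ 234.3 -606.3  239.3] yaw 0.369 w 85.5 tilt [-0.  0. -1.] shift mm [ 350.6 -317.1  201.3] norm [ 0.7012 -0.6342  0.4026] turn 0.1036
-50 20 [441.0114071  197.79215611]
-20 20 [426.83201458 194.22524306]
-50 60 [444.01455453 184.00340599]
-20 60 [429.46257023 180.4234939 ]
[435 187]
[-35, -5, 60] [472.17516028 289.96617567]
[-35, 5, 60] [467.18588192 291.13494229]
[-48, 0, 55] [470.70239803 297.06902436]
[-20, 0, 55] [467.09634166 283.03239233]
```

View pics/s1c.png

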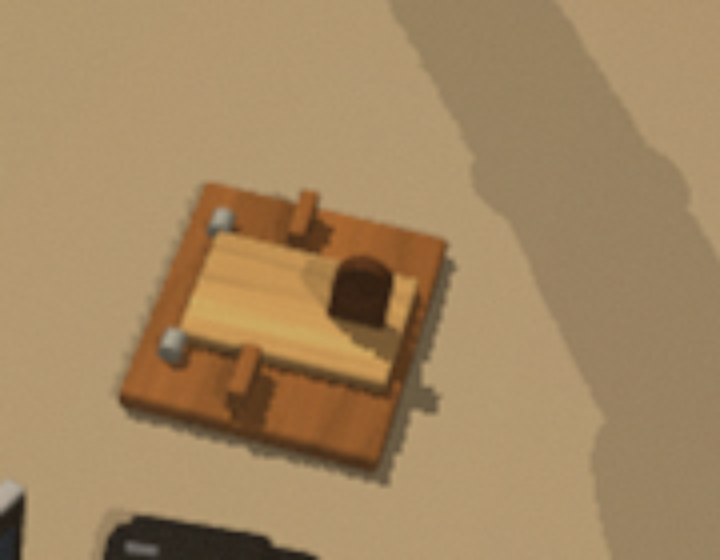

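View pics/t0c.png

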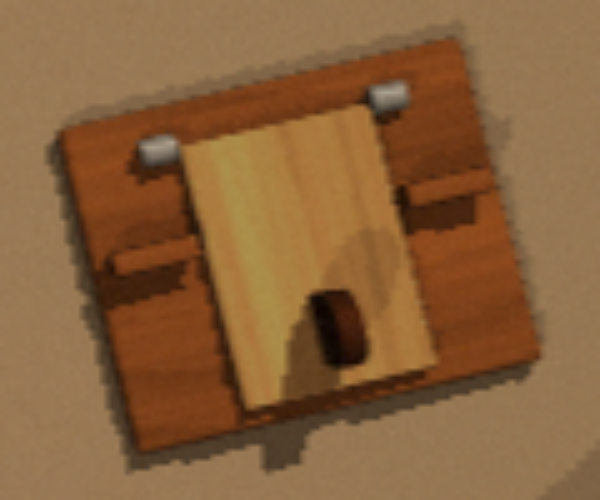

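The tab is centred on the stand at y = 0: its top sits at top-view pixel (469.6,290.6) against a predicted (469.7,290.5). The refused calls moved nothing, since every row needs all five keys.

>>> carry_out --increments '[{"fingers": 0, "x": 0, "y": 0, "z": 0, "turn": 0.052}, {"fingers": 0, "x": 0, "y": 0, "z": 0, "turn": 0.052}, {"fingers": 0, "x": 0.0454, "y": -0.0569, "z": 0.0154, "turn": 0}, {"fingers": 0, "x": 0.0454, "y": -0.0569, "z": 0.0154, "turn": 0}, {"fingers": 0, "x": 0.0454, "y": -0.0569, "z": 0.0154, "turn": 0}, {"fingers": 0, "x": 0.0454, "y": -0.0569, "z": 0.0154, "turn": 0}, {"fingers": 0, "x": 0.0454, "y": -0.0569, "z": 0.0154, "turn": 0}, {"fingers": 0, "x": 0.0454, "y": -0.0569, "z": 0.0154, "turn": 0}]' --squeeze 50

```text
time_s: 2.52
tool_pos: [333.4, -409.8, 193.0]
eef_rot: [3.124, 0.322, 0.0]
contact_force: [0.7, 0.6, -0.9]
width: 85.3
finger_force: 0.0
```

>>> carry_out --increments '[{"fingers": 0, "x": 0.0454, "y": -0.0569, "z": 0.0154, "turn": 0}, {"fingers": 0, "x": 0.0454, "y": -0.0569, "z": 0.0154, "turn": 0}, {"fingers": 0, "x": 0.0454, "y": -0.0569, "z": 0.0154, "turn": 0}, {"fingers": 0, "x": 0.0454, "y": -0.0569, "z": 0.0154, "turn": 0}, {"fingers": 0, "x": 0.0454, "y": -0.0569, "z": 0.0154, "turn": 0}, {"fingers": 0, "x": 0.0454, "y": -0.0569, "z": 0.0154, "turn": 0}, {"fingers": 0, "x": 0.0454, "y": -0.0569, "z": 0.0154, "turn": 0}, {"fingers": 0, "x": 0, "y": 0, "z": 0, "turn": 0}]'

```text
time_s: 3.18
tool_pos: [450.3, -175.9, 138.4]
eef_rot: [-3.12, -0.338, -0.001]
contact_force: [0.4, 0.5, 0.4]
width: 85.3
finger_force: 0.0
```

```bash
python3 - <<'E'
from h import *
need(st2w([-35,0,38]),.206)
print(status.sense()['contact_force'])
E
```

```text
t 3.1833 pos [ 450.3 -175.9  138.4] yaw 0.216 w 85.3 tilt [ 0.001 -0.004 -1.   ] shift mm [ -5.1   7.8 100.3] norm [-0.0102  0.0155  0.2007] turn 0.0064
[0.4036745  0.46010566 0.41602138]
```

>>> carry_out --increments '[{"fingers": 0, "x": -0.01, "y": 0.0155, "z": 0.03, "turn": 0.006}, {"fingers": 0, "x": 0, "y": 0, "z": 0.05, "turn": 0}, {"fingers": 0, "x": 0, "y": 0, "z": 0.05, "turn": 0}, {"fingers": 0, "x": 0, "y": 0, "z": 0.04, "turn": 0}, {"fingers": 0, "x": 0, "y": 0, "z": 0.03, "turn": 0}, {"fingers": 0, "x": 0, "y": 0, "z": 0, "turn": 0}, {"fingers": 0, "x": 0, "y": 0, "z": 0, "turn": 0}]'

```text
time_s: 3.77
tool_pos: [444.0, -192.6, 38.9]
eef_rot: [-3.126, -0.307, 0.002]
contact_force: [-0.5, 0.3, 0.1]
width: 85.6
finger_force: 0.0
```

```bash
python3 - <<'E'
from h import *
need(st2w([-35,0,38]),.206)
print(status.sense()['contact_force'])
r=np.hypot(85,33);f=np.arctan2(33,85);th=np.linspace(0,1.85,17)
x=-r*np.cos(th+f);z=r*np.sin(th+f)
print(np.c_[np.diff(x)/500,-np.diff(z)/500].round(4).tolist())
E
```

```text
t 3.7667 pos [ 444.  -192.6   38.9] yaw 0.196 w 85.6 tilt [-0.001 -0.001 -1.   ] shift mm [ 4.6 -7.7  0.9] norm [ 0.0093 -0.0153  0.0019] turn -0.0063
[-0.49280591  0.34445608  0.13775431]
[[0.0087, -0.0192], [0.0109, -0.018], [0.0129, -0.0167], [0.0147, -0.0151], [0.0164, -0.0133], [0.0178, -0.0113], [0.019, -0.0091], [0.0199, -0.0069], [0.0206, -0.0046], [0.021, -0.0021], [0.0211, 0.0003], [0.0209, 0.0027], [0.0204, 0.0051], [0.0197, 0.0074], [0.0187, 0.0097], [0.0175, 0.0118]]
```

>>> carry_out --increments '[{"fingers": 0, "x": 0.0093, "y": -0.0153, "z": 0, "turn": -0.006}, {"fingers": 0, "x": 0, "y": 0, "z": 0, "turn": 0}, {"fingers": 0, "x": 0, "y": 0, "z": 0, "turn": 0}, {"fingers": 0, "x": 0, "y": 0, "z": 0, "turn": 0}]'

```text
time_s: 4.1
tool_pos: [448.2, -184.4, 40.2]
eef_rot: [3.124, 0.323, 0.002]
contact_force: [0.7, -0.8, -0.5]
width: 85.4
finger_force: 0.0
```

>>> carry_out --increments '[{"fingers": 1, "x": 0, "y": 0, "z": 0, "turn": 0}, {"fingers": 1, "x": 0, "y": 0, "z": 0, "turn": 0}, {"fingers": 1, "x": 0, "y": 0, "z": 0, "turn": 0}, {"fingers": 1, "x": 0, "y": 0, "z": 0, "turn": 0}, {"fingers": 1, "x": 0, "y": 0, "z": 0, "turn": 0}, {"fingers": 1, "x": 0, "y": 0, "z": 0, "turn": 0}, {"fingers": 1, "x": 0, "y": 0, "z": 0, "turn": 0}, {"fingers": 1, "x": 0, "y": 0, "z": 0, "turn": 0}]'

```text
time_s: 4.77
tool_pos: [447.5, -184.3, 39.3]
eef_rot: [3.125, 0.322, -0.0]
contact_force: [-1.4, -0.2, 2.5]
width: 9.1
finger_force: 50.6
```

Pinched (9 mm opening, 50 N). Now I swing it along the arc.

>>> carry_out --increments '[{"fingers": 1, "x": 0.0087, "y": 0, "z": -0.0192, "turn": 0}, {"fingers": 1, "x": 0.0109, "y": 0, "z": -0.018, "turn": 0}, {"fingers": 1, "x": 0.0129, "y": 0, "z": -0.0167, "turn": 0}, {"fingers": 1, "x": 0.0147, "y": 0, "z": -0.0151, "turn": 0}, {"fingers": 1, "x": 0.0164, "y": 0, "z": -0.0133, "turn": 0}, {"fingers": 1, "x": 0.0178, "y": 0, "z": -0.0113, "turn": 0}, {"fingers": 1, "x": 0.019, "y": 0, "z": -0.0091, "turn": 0}, {"fingers": 1, "x": 0.0199, "y": 0, "z": -0.0069, "turn": 0}]'

```text
time_s: 5.43
tool_pos: [506.0, -172.0, 94.4]
eef_rot: [-3.125, -0.321, 0.004]
contact_force: [-3.1, -3.2, -9.5]
width: 8.9
finger_force: 48.5
```

>>> carry_out --increments '[{"fingers": 1, "x": 0.0206, "y": 0, "z": -0.0046, "turn": 0}, {"fingers": 1, "x": 0.021, "y": 0, "z": -0.0021, "turn": 0}, {"fingers": 1, "x": 0.0211, "y": 0, "z": 0.0003, "turn": 0}, {"fingers": 1, "x": 0.0209, "y": 0, "z": 0.0027, "turn": 0}, {"fingers": 1, "x": 0.0204, "y": 0, "z": 0.0051, "turn": 0}, {"fingers": 1, "x": 0.0197, "y": 0, "z": 0.0074, "turn": 0}, {"fingers": 1, "x": 0, "y": 0, "z": 0, "turn": 0}, {"fingers": 1, "x": 0, "y": 0, "z": 0, "turn": 0}]'

```text
time_s: 6.1
tool_pos: [569.5, -158.7, 90.3]
eef_rot: [-3.125, -0.323, -0.007]
contact_force: [1.7, -1.2, -3.0]
width: 8.9
finger_force: 51.0
```

```bash
python3 - <<'E'
from h import *
r=np.hypot(85,33);f=np.arctan2(33,85);th=1.85*14/16+f
need(st2w([50-r*np.cos(th),0,16+r*np.sin(th)-11]),.206)
print(status.sense()['contact_force'],status.sense()['finger_force'])
im=save('side','s2')
q=proj('side',st2w([20,0,60])).astype(int)
cv2.imwrite('pics/s2c.png',cv2.resize(im[max(q[1]-80,0):q[1]+80,q[0]-110:q[0]+110,::-1],None,fx=3,fy=3))
E
```

```text
t 6.1 pos [ 569.5 -158.7   90.3] yaw 0.206 w 8.9 tilt [ 0.004  0.    -1.   ] shift mm [-3.  -0.1  2. ] norm [-0.006  -0.0003  0.004 ] turn 0.0002
[ 1.65959456 -1.18988188 -2.99199051] 50.97190618515015
```

View pics/s2c.png

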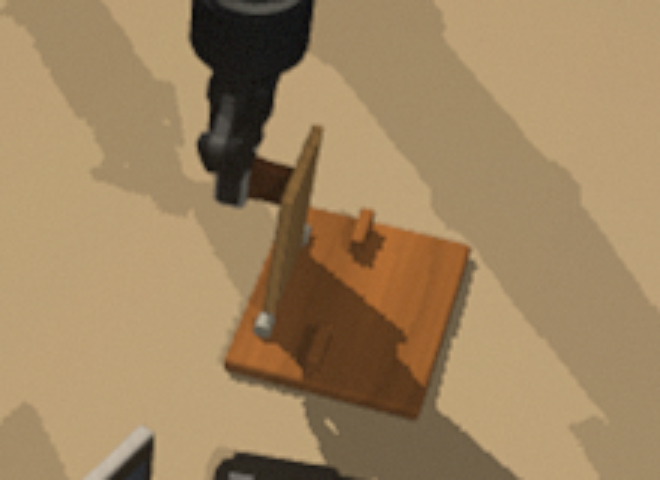

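The panel is upright, with the tab in the grip at about crop pixel (265,180). I finish the arc, release and rise.

>>> carry_out --increments '[{"fingers": 1, "x": 0.0187, "y": 0, "z": 0.0097, "turn": 0}, {"fingers": 1, "x": 0.013, "y": 0, "z": 0.009, "turn": 0}, {"fingers": 1, "x": 0, "y": 0, "z": 0, "turn": 0}, {"fingers": 0, "x": 0, "y": 0, "z": 0, "turn": 0}, {"fingers": 0, "x": 0, "y": 0, "z": 0, "turn": 0}, {"fingers": 0, "x": 0, "y": 0, "z": 0, "turn": 0}, {"fingers": 0, "x": 0, "y": 0, "z": 0, "turn": 0}, {"fingers": 0, "x": 0, "y": 0, "z": 0, "turn": 0}]'

```text
time_s: 6.82
tool_pos: [582.0, -156.1, 80.0]
eef_rot: [-3.125, -0.322, 0.001]
contact_force: [-0.1, -0.2, 0.3]
width: 68.8
finger_force: 0.0
```

>>> carry_out --increments '[{"fingers": 0, "x": 0, "y": 0, "z": 0, "turn": 0}, {"fingers": 0, "x": 0.01, "y": 0, "z": -0.03, "turn": 0}, {"fingers": 0, "x": 0.01, "y": 0, "z": -0.06, "turn": 0}, {"fingers": 0, "x": 0, "y": 0, "z": -0.08, "turn": 0}, {"fingers": 0, "x": 0, "y": 0, "z": -0.08, "turn": 0}, {"fingers": 0, "x": 0, "y": 0, "z": -0.06, "turn": 0}, {"fingers": 0, "x": 0, "y": 0, "z": 0, "turn": 0}, {"fingers": 0, "x": 0, "y": 0, "z": 0, "turn": 0}]'

```text
time_s: 7.48
tool_pos: [593.5, -154.3, 237.8]
eef_rot: [3.123, 0.322, 0.007]
contact_force: [0.3, 0.5, -1.6]
width: 85.4
finger_force: 0.0
```

```bash
python3 - <<'E'
from h import *
need(np.array([482,195.5,270]),-.135+np.pi/2)
im=save('side','s3')
q=proj('side',st2w([20,0,60])).astype(int)
cv2.imwrite('pics/s3c.png',cv2.resize(im[max(q[1]-80,0):q[1]+80,q[0]-110:q[0]+110,::-1],None,fx=3,fy=3))
for y in (-40,40): print((proj('side',st2w([80,y,122]))-q+[110,80])*3)
print(status.sense()['qpos'])
E
```

```text
t 7.4833 pos [ 593.5 -154.3  237.8] yaw 0.205 w 85.4 tilt [ 0.004  0.003 -1.   ] shift mm [ -37.6 -365.1  -33.2] norm [-0.0753 -0.7301 -0.0665] turn -0.7833
[270.04209164 115.83372205]
[236.1927593  191.23724967]
[ 0.58313324  0.27225352 -0.44965299  1.54462284  0.12049435  1.35127742
 -1.24367191]
```

View pics/s3c.png

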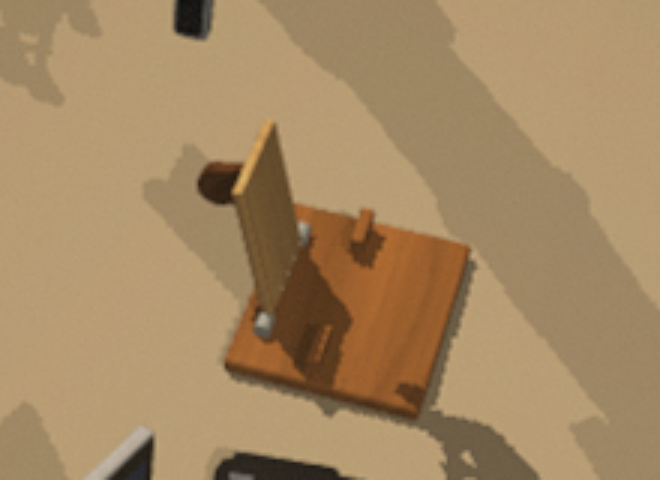

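The panel is fully open: its edge corners at (272,123) and (236,193) match the predicted open position. Now I go over to the tablet.

>>> carry_out --increments '[{"fingers": 0, "x": 0, "y": 0, "z": -0.0166, "turn": -0.0783}, {"fingers": 0, "x": 0, "y": 0, "z": -0.0166, "turn": -0.0783}, {"fingers": 0, "x": 0, "y": 0, "z": -0.0166, "turn": -0.0783}, {"fingers": 0, "x": 0, "y": 0, "z": -0.0166, "turn": -0.0783}, {"fingers": 0, "x": 0, "y": 0, "z": 0, "turn": -0.0783}, {"fingers": 0, "x": 0, "y": 0, "z": 0, "turn": -0.0783}, {"fingers": 0, "x": 0, "y": 0, "z": 0, "turn": -0.0783}, {"fingers": 0, "x": 0, "y": 0, "z": 0, "turn": -0.0783}]'

```text
time_s: 8.2
tool_pos: [591.2, -154.0, 266.1]
eef_rot: [-2.594, -1.766, 0.004]
contact_force: [-0.4, 0.0, -0.3]
width: 85.3
finger_force: 0.0
```

>>> carry_out --increments '[{"fingers": 0, "x": 0, "y": 0, "z": 0, "turn": -0.0783}, {"fingers": 0, "x": 0, "y": 0, "z": 0, "turn": -0.0783}, {"fingers": 0, "x": 0, "y": 0, "z": 0, "turn": 0}, {"fingers": 0, "x": 0, "y": 0, "z": 0, "turn": 0}, {"fingers": 0, "x": 0, "y": 0, "z": 0, "turn": 0}]'

```text
time_s: 8.62
tool_pos: [591.7, -154.1, 267.2]
eef_rot: [-2.369, -2.061, 0.002]
contact_force: [-0.0, 0.8, 0.6]
width: 85.7
finger_force: 0.0
```

```bash
python3 - <<'E'
from h import *
need(np.array([482,195.5,250]),-.135+np.pi/2)
for c in('top','side'): eyes.camera(c)
for cams in (('top','side'),('side',)):print(fit('tablet',[482,195,-.12],TAB,cams,False))
print(status.sense()['qpos'])
E
```

```text
t 8.6167 pos [ 591.7 -154.1  267.2] yaw 1.432 w 85.7 tilt [ 0.    -0.002 -1.   ] shift mm [ 331.1 -156.9   17.6] norm [ 0.6623 -0.3138  0.0353] turn -0.0022
(array([ 4.81980e+02,  1.97073e+02, -1.44000e-01]), np.float64(0.139), ['top'])
(array([ 4.82e+02,  1.95e+02, -1.20e-01]), np.float64(0.0), [])
[ 0.70217391  0.27977065 -0.60190009  1.49108778  0.15891087  1.41998599
 -0.04164811]
```

>>> carry_out --increments '[{"fingers": 0, "x": 0.0602, "y": -0.0285, "z": 0, "turn": 0}, {"fingers": 0, "x": 0.0602, "y": -0.0285, "z": 0, "turn": 0}, {"fingers": 0, "x": 0.0602, "y": -0.0285, "z": 0, "turn": 0}, {"fingers": 0, "x": 0.0602, "y": -0.0285, "z": 0, "turn": 0}, {"fingers": 0, "x": 0.0602, "y": -0.0285, "z": 0, "turn": 0}, {"fingers": 0, "x": 0.0602, "y": -0.0285, "z": 0, "turn": 0}, {"fingers": 0, "x": 0.0602, "y": -0.0285, "z": 0, "turn": 0}, {"fingers": 0, "x": 0.0602, "y": -0.0285, "z": 0, "turn": 0}]'

```text
time_s: 9.53
tool_pos: [511.1, 101.4, 268.7]
eef_rot: [2.367, 2.065, 0.0]
contact_force: [1.1, -0.8, -0.5]
width: 85.5
finger_force: 0.0
```

>>> carry_out --increments '[{"fingers": 0, "x": 0.0602, "y": -0.0285, "z": 0, "turn": 0}, {"fingers": 0, "x": 0.0602, "y": -0.0285, "z": 0, "turn": 0}, {"fingers": 0, "x": 0.0602, "y": -0.0285, "z": 0, "turn": 0}, {"fingers": 0, "x": 0, "y": 0, "z": 0, "turn": 0}, {"fingers": 0, "x": 0, "y": 0, "z": 0, "turn": 0}, {"fingers": 0, "x": 0, "y": 0, "z": 0, "turn": 0}, {"fingers": 0, "x": 0, "y": 0, "z": 0, "turn": 0}]'

```text
time_s: 10.12
tool_pos: [482.2, 193.7, 268.3]
eef_rot: [2.369, 2.063, -0.001]
contact_force: [0.1, -0.8, -0.5]
width: 85.4
finger_force: 0.0
```

```bash
python3 - <<'E'
from h import *
need(np.array([482,196,154]),-.138+np.pi/2)
eyes.camera('side');print(fit('tablet',[482,195,-.12],TAB,('side',),False))
im=save('side','s4')
q=proj('side',[482,196,190]).astype(int)
cv2.imwrite('pics/s4c.png',cv2.resize(im[max(q[1]-80,0):q[1]+120,q[0]-110:q[0]+110,::-1],None,fx=3,fy=2.9))
E
```

```text
t 10.1167 pos [482.2 193.7 268.3] yaw 1.433 w 85.4 tilt [-0.001  0.    -1.   ] shift mm [  2.3  -0.5 114.3] norm [ 0.0046 -0.0011  0.2287] turn 0.0001
(array([ 4.81963e+02,  1.96562e+02, -1.20000e-01]), np.float64(0.13), ['side'])
```

View pics/s4c.png

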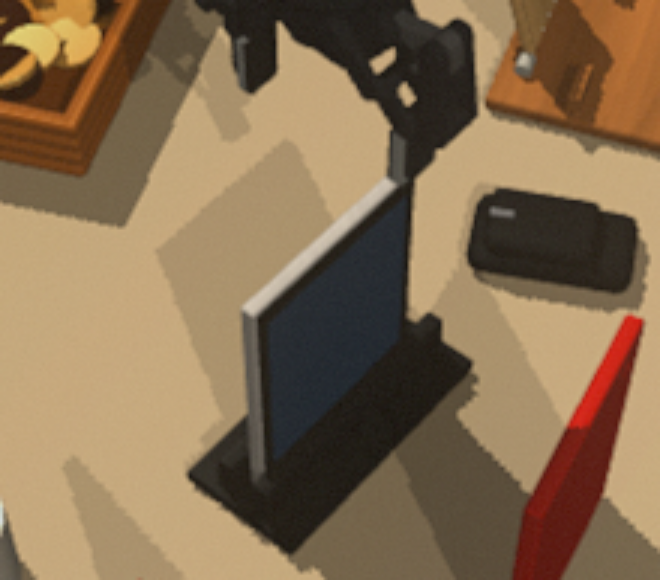

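The fingers are above the tablet, either side of its top edge (crop (245,315) to (400,185)). Descend and grip.

>>> carry_out --increments '[{"fingers": 0, "x": 0.0046, "y": -0.001, "z": 0.04, "turn": 0}, {"fingers": 0, "x": 0, "y": 0, "z": 0.06, "turn": 0}, {"fingers": 0, "x": 0, "y": 0, "z": 0.05, "turn": 0}, {"fingers": 0, "x": 0, "y": 0, "z": 0.05, "turn": 0}, {"fingers": 0, "x": 0, "y": 0, "z": 0.028, "turn": 0}, {"fingers": 0, "x": 0, "y": 0, "z": 0, "turn": 0}, {"fingers": 0, "x": 0, "y": 0, "z": 0, "turn": 0}, {"fingers": 0, "x": 0, "y": 0, "z": 0, "turn": 0}]'

```text
time_s: 10.93
tool_pos: [482.4, 197.6, 155.6]
eef_rot: [2.367, 2.065, 0.002]
contact_force: [-0.7, 0.2, 0.3]
width: 85.4
finger_force: 0.0
```

>>> carry_out --increments '[{"fingers": 1, "x": 0, "y": 0, "z": 0, "turn": 0}, {"fingers": 1, "x": 0, "y": 0, "z": 0, "turn": 0}, {"fingers": 1, "x": 0, "y": 0, "z": 0, "turn": 0}, {"fingers": 1, "x": 0, "y": 0, "z": 0, "turn": 0}, {"fingers": 1, "x": 0, "y": 0, "z": 0, "turn": 0}, {"fingers": 1, "x": 0, "y": 0, "z": 0, "turn": 0}, {"fingers": 1, "x": 0, "y": 0, "z": 0, "turn": 0}, {"fingers": 1, "x": 0, "y": 0, "z": 0, "turn": 0}]' --squeeze 60

```text
time_s: 11.6
tool_pos: [481.6, 197.6, 154.7]
eef_rot: [2.366, 2.066, 0.0]
contact_force: [0.3, -0.7, 1.7]
width: 9.2
finger_force: 58.9
```

>>> carry_out --increments '[{"fingers": 1, "x": 0, "y": 0, "z": -0.02, "turn": 0}, {"fingers": 1, "x": 0, "y": 0, "z": -0.04, "turn": 0}, {"fingers": 1, "x": 0, "y": 0, "z": -0.05, "turn": 0}, {"fingers": 1, "x": 0, "y": 0, "z": -0.05, "turn": 0}, {"fingers": 1, "x": 0, "y": 0, "z": -0.05, "turn": 0}, {"fingers": 1, "x": 0, "y": 0, "z": -0.05, "turn": 0}, {"fingers": 1, "x": 0, "y": 0, "z": 0, "turn": 0}, {"fingers": 1, "x": 0, "y": 0, "z": 0, "turn": 0}]'

```text
time_s: 12.27
tool_pos: [481.8, 197.8, 285.5]
eef_rot: [2.366, 2.065, 0.003]
contact_force: [0.2, 0.2, -3.2]
width: 9.1
finger_force: 58.8
```

>>> carry_out --increments '[{"fingers": 1, "x": 0, "y": 0, "z": 0, "turn": -0.054}, {"fingers": 1, "x": 0, "y": 0, "z": 0, "turn": -0.054}, {"fingers": 1, "x": 0, "y": 0, "z": 0, "turn": -0.054}, {"fingers": 1, "x": 0, "y": 0, "z": 0, "turn": -0.056}, {"fingers": 1, "x": 0, "y": 0, "z": 0, "turn": 0}, {"fingers": 1, "x": 0, "y": 0, "z": 0, "turn": 0}, {"fingers": 1, "x": 0, "y": 0, "z": 0, "turn": 0}]'

```text
time_s: 12.85
tool_pos: [480.9, 197.2, 283.5]
eef_rot: [-1.982, -2.436, 0.002]
contact_force: [-0.1, -0.2, -1.8]
width: 9.4
finger_force: 58.8
```

```bash
python3 - <<'E'
from h import *
s=status.sense();print(s['contact_force'],s['ft_torque'],s['width'],s['finger_force'],s['qpos'])
need(st2w([30,0,285]),.206+np.pi/2)
z0=s['tool_pos'][2]-154.7
c,sn=0,0
T=[([-5,-65,10+z0],[5,65,190+z0])]
for c in('top','side'): eyes.camera(c)
p=[*s['tool_pos'][:2],.206]
print(p,[fit('tablet',p,T,k,False) for k in (('top',),('side',))])
E
```

```text
[-0.11255225 -0.21376511 -1.81652451] [-0.00754498  0.00271773  0.06391825] 9.417884702879416 58.750964999198914 [ 0.40708561  0.07990737 -0.88370844  1.67645828  0.06208448  1.41650461
 -0.27982748]
t 12.85 pos [480.9 197.2 283.5] yaw 1.776 w 9.4 tilt [-0.    -0.002 -1.   ] shift mm [-366.4  -45.8   -1.4] norm [-0.7329 -0.0916 -0.0029] turn -0.0007
[np.float64(480.93136280765236), np.float64(197.21176570490493), 0.206] [(array([4.89964e+02, 1.58755e+02, 6.30000e-02]), np.float64(1.84), ['top']), (array([4.81344e+02, 1.97317e+02, 2.18000e-01]), np.float64(0.344), ['side'])]
```

>>> carry_out --increments '[{"fingers": 1, "x": -0.0333, "y": -0.004, "z": 0, "turn": 0}, {"fingers": 1, "x": -0.0666, "y": -0.0083, "z": 0, "turn": 0}, {"fingers": 1, "x": -0.0666, "y": -0.0083, "z": 0, "turn": 0}, {"fingers": 1, "x": -0.0666, "y": -0.0083, "z": 0, "turn": 0}, {"fingers": 1, "x": -0.0666, "y": -0.0083, "z": 0, "turn": 0}, {"fingers": 1, "x": -0.0666, "y": -0.0083, "z": 0, "turn": 0}, {"fingers": 1, "x": -0.0666, "y": -0.0083, "z": 0, "turn": 0}, {"fingers": 1, "x": -0.0666, "y": -0.0083, "z": 0, "turn": 0}]'

```text
time_s: 13.72
tool_pos: [502.3, -54.9, 284.7]
eef_rot: [1.98, 2.438, -0.0]
contact_force: [0.1, 0.1, -2.7]
width: 9.2
finger_force: 58.7
```

>>> carry_out --increments '[{"fingers": 1, "x": -0.0666, "y": -0.0083, "z": 0, "turn": 0}, {"fingers": 1, "x": -0.0666, "y": -0.0083, "z": 0, "turn": 0}, {"fingers": 1, "x": -0.0666, "y": -0.0083, "z": 0, "turn": 0}, {"fingers": 1, "x": -0.0333, "y": -0.0043, "z": 0, "turn": 0}, {"fingers": 1, "x": 0, "y": 0, "z": 0, "turn": 0}, {"fingers": 1, "x": 0, "y": 0, "z": 0, "turn": 0}, {"fingers": 1, "x": 0, "y": 0, "z": 0, "turn": 0}, {"fingers": 1, "x": 0, "y": 0, "z": 0, "turn": 0}]'

```text
time_s: 14.38
tool_pos: [512.4, -168.3, 284.6]
eef_rot: [-1.977, -2.442, -0.001]
contact_force: [-0.2, 0.2, -2.4]
width: 9.2
finger_force: 58.7
```

```bash
python3 - <<'E'
from h import *
s=status.sense();print(s['width'],s['finger_force'],s['contact_force'])
need(st2w([33,0,156.7]),.206+np.pi/2)
z0=s['tool_pos'][2]-154.7
T=[([-5,-65,10+z0],[5,65,190+z0])]
for c in('top','side'): im=save(c,c+'5')
p=[*s['tool_pos'][:2],.206]
for k in (('top',),('side',)):
    f=fit('tablet',p,T,k,False);S=ST;d=f[0][:2]-S[:2];c,sn=np.cos(.206),np.sin(.206);print(f,'in stand',d@[c,sn],d@[-sn,c])
q=proj('side',st2w([30,0,100])).astype(int)
cv2.imwrite('pics/s5c.png',cv2.resize(im[max(q[1]-120,0):q[1]+80,q[0]-110:q[0]+110,::-1],None,fx=3,fy=3))
E
```

```text
9.239965749745181 58.73275816440582 [-0.15523303  0.18514696 -2.39826631]
t 14.3833 pos [ 512.4 -168.3  284.6] yaw 1.781 w 9.2 tilt [ 0.  0. -1.] shift mm [ -2.2   0.7 127.9] norm [-0.0044  0.0015  0.2558] turn 0.0024
(array([ 5.07582e+02, -1.40385e+02,  2.15000e-01]), np.float64(0.816), ['top']) in stand 33.2157739231788 30.464965315658482
(array([ 5.12103e+02, -1.65778e+02,  2.19000e-01]), np.float64(0.266), ['side']) in stand 32.44714649573958 4.684098342692125
```

View pics/s5c.png

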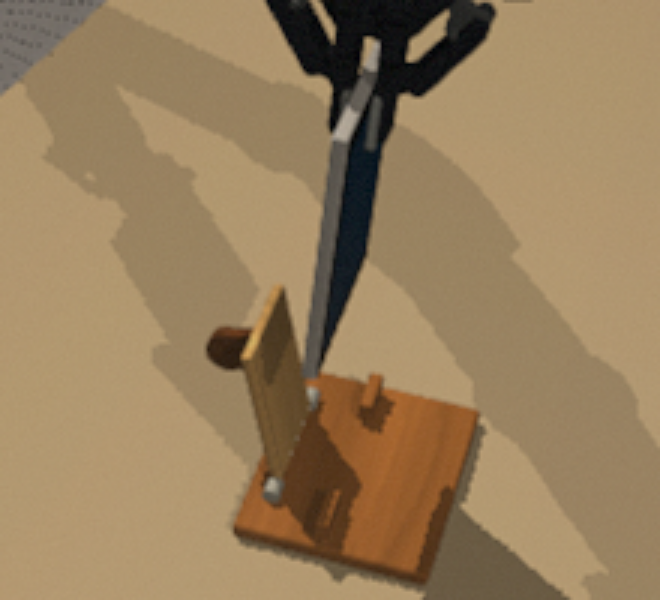

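The tablet hangs upright above the seat, in front of the open panel. Lower it.

>>> carry_out --increments '[{"fingers": 1, "x": -0.006, "y": 0, "z": 0.03, "turn": 0}, {"fingers": 1, "x": 0, "y": 0, "z": 0.04, "turn": 0}, {"fingers": 1, "x": 0, "y": 0, "z": 0.05, "turn": 0}, {"fingers": 1, "x": 0, "y": 0, "z": 0.05, "turn": 0}, {"fingers": 1, "x": 0, "y": 0, "z": 0.04, "turn": 0}, {"fingers": 1, "x": 0, "y": 0, "z": 0.024, "turn": 0}, {"fingers": 1, "x": 0, "y": 0, "z": 0.008, "turn": 0}, {"fingers": 1, "x": 0, "y": 0, "z": 0, "turn": 0}]'

```text
time_s: 15.25
tool_pos: [512.4, -173.0, 162.9]
eef_rot: [-1.979, -2.438, 0.0]
contact_force: [0.3, 0.6, -2.7]
width: 9.0
finger_force: 58.7
```

>>> carry_out --increments '[{"fingers": 1, "x": 0, "y": 0, "z": 0.006, "turn": 0}, {"fingers": 1, "x": 0, "y": 0, "z": 0.003, "turn": 0}, {"fingers": 1, "x": 0, "y": 0, "z": 0.002, "turn": 0}, {"fingers": 1, "x": 0, "y": 0, "z": 0, "turn": 0}, {"fingers": 1, "x": 0, "y": 0, "z": 0, "turn": 0}]'

```text
time_s: 15.67
tool_pos: [513.0, -173.4, 158.5]
eef_rot: [1.98, 2.438, 0.0]
contact_force: [-0.1, 0.1, -2.9]
width: 9.2
finger_force: 58.8
```

```bash
python3 - <<'E'
from h import *
need(st2w([33,0,156.7]),.206+np.pi/2);print(tool()[2].round(2).tolist())
E
```

```text
t 15.6667 pos [ 513.  -173.4  158.5] yaw 1.778 w 9.2 tilt [-0.001  0.001 -1.   ] shift mm [3.  1.3 1.8] norm [0.0059 0.0026 0.0035] turn 0.0006
[[-0.21, 0.98, 0.0], [0.98, 0.21, -0.0], [-0.0, 0.0, -1.0]]
```

>>> carry_out --increments '[{"fingers": 1, "x": 0.004, "y": 0, "z": 0.002, "turn": 0}, {"fingers": 1, "x": 0, "y": 0, "z": 0.002, "turn": 0}, {"fingers": 1, "x": 0, "y": 0, "z": 0, "turn": 0}, {"fingers": 1, "x": 0, "y": 0, "z": 0, "turn": 0}]'

```text
time_s: 16.0
tool_pos: [512.6, -171.0, 156.7]
eef_rot: [1.979, 2.439, 0.001]
contact_force: [-1.4, 1.3, 2.5]
width: 9.4
finger_force: 59.5
```

>>> carry_out --increments '[{"fingers": 1, "x": 0, "y": 0, "z": 0.002, "turn": 0}, {"fingers": 1, "x": 0, "y": 0, "z": 0, "turn": 0}, {"fingers": 1, "x": 0, "y": 0, "z": 0, "turn": 0}]'

```text
time_s: 16.25
tool_pos: [512.9, -170.9, 156.6]
eef_rot: [1.979, 2.439, 0.001]
contact_force: [-2.4, 1.6, 8.5]
width: 9.4
finger_force: 60.5
```

Seated with 8 N on the base. Now I open gradually while moving to the rear, so the front finger guides the lean.

>>> carry_out --increments '[{"fingers": 0.82, "x": 0, "y": 0, "z": 0, "turn": 0}, {"fingers": 0.78, "x": 0, "y": 0.004, "z": 0, "turn": 0}, {"fingers": 0.75, "x": 0, "y": 0.0072, "z": 0, "turn": 0}, {"fingers": 0.72, "x": 0, "y": 0.0072, "z": 0, "turn": 0}, {"fingers": 0.69, "x": 0, "y": 0.0072, "z": 0, "turn": 0}, {"fingers": 0.66, "x": 0, "y": 0.0072, "z": 0, "turn": 0}, {"fingers": 0.63, "x": 0, "y": 0.0072, "z": 0, "turn": 0}, {"fingers": 0.6, "x": 0, "y": 0.0072, "z": 0, "turn": 0}]' --squeeze 20

```text
time_s: 16.92
tool_pos: [535.8, -166.3, 154.8]
eef_rot: [-1.98, -2.439, -0.0]
contact_force: [-0.1, -1.2, 0.3]
width: 34.1
finger_force: 0.0
```

```bash
python3 - <<'E'
from h import *
need(st2w([33,0,156.7]),.206+np.pi/2);print(status.sense()['contact_force'])
im=save('side','s6')
q=proj('side',st2w([30,0,100])).astype(int)
cv2.imwrite('pics/s6c.png',cv2.resize(im[max(q[1]-120,0):q[1]+80,q[0]-110:q[0]+110,::-1],None,fx=3,fy=3))
E
```

```text
t 16.9167 pos [ 535.8 -166.3  154.8] yaw 1.778 w 34.1 tilt [ 0. -0. -1.] shift mm [  0.7 -22.5  -1.9] norm [ 0.0015 -0.045  -0.0038] turn 0.0007
[-0.13067584 -1.16181849  0.34678891]
```

View pics/s6c.png

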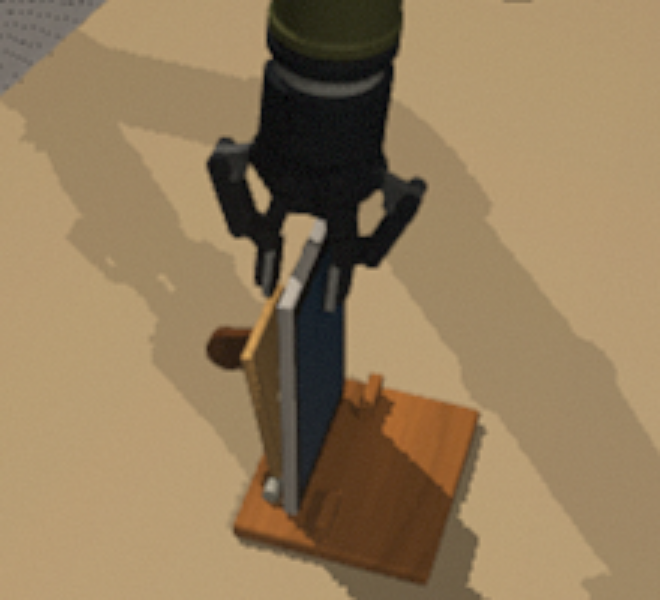

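The tablet is leaning back slightly between the fingers, with its lower edge on the base. Continue.

>>> carry_out --increments '[{"fingers": 0.57, "x": 0, "y": 0.0072, "z": 0, "turn": 0}, {"fingers": 0.54, "x": 0, "y": 0.0072, "z": 0, "turn": 0}, {"fingers": 0.51, "x": 0, "y": 0.0072, "z": 0, "turn": 0}, {"fingers": 0.48, "x": 0, "y": 0.0072, "z": 0, "turn": 0}, {"fingers": 0.45, "x": 0, "y": 0.0072, "z": 0, "turn": 0}, {"fingers": 0.42, "x": 0, "y": 0.0072, "z": 0, "turn": 0}, {"fingers": 0.39, "x": 0, "y": 0.0072, "z": 0, "turn": 0}, {"fingers": 0.36, "x": 0, "y": 0.0072, "z": 0, "turn": 0}]'

```text
time_s: 17.63
tool_pos: [563.9, -160.5, 154.9]
eef_rot: [-1.98, -2.439, 0.0]
contact_force: [-0.5, -0.4, -0.0]
width: 54.7
finger_force: 0.0
```

>>> carry_out --increments '[{"fingers": 0.3, "x": 0, "y": 0.0072, "z": 0, "turn": 0}, {"fingers": 0.24, "x": 0, "y": 0.0072, "z": 0, "turn": 0}, {"fingers": 0.18, "x": 0, "y": 0.006, "z": 0, "turn": 0}, {"fingers": 0.1, "x": 0, "y": 0.004, "z": 0, "turn": 0}, {"fingers": 0, "x": 0, "y": 0, "z": 0, "turn": 0}, {"fingers": 0, "x": 0, "y": 0, "z": 0, "turn": 0}, {"fingers": 0, "x": 0, "y": 0, "z": 0, "turn": 0}]'

```text
time_s: 18.22
tool_pos: [575.4, -158.1, 154.9]
eef_rot: [-1.98, -2.439, 0.0]
contact_force: [-0.2, 0.2, -0.6]
width: 85.7
finger_force: 0.0
```

```bash
python3 - <<'E'
from h import *
need(st2w([33,0,156.7]),.206+np.pi/2);print(status.sense()['contact_force'])
im=save('side','s7')
q=proj('side',st2w([30,0,100])).astype(int)
cv2.imwrite('pics/s7c.png',cv2.resize(im[max(q[1]-120,0):q[1]+80,q[0]-110:q[0]+110,::-1],None,fx=3,fy=3))
E
```

```text
t 18.2167 pos [ 575.4 -158.1  154.9] yaw 1.778 w 85.7 tilt [-0. -0. -1.] shift mm [  0.8 -62.9  -1.8] norm [ 0.0017 -0.1258 -0.0035] turn 0.0006
[-0.15567756  0.21239943 -0.59716772]
```

View pics/s7c.png

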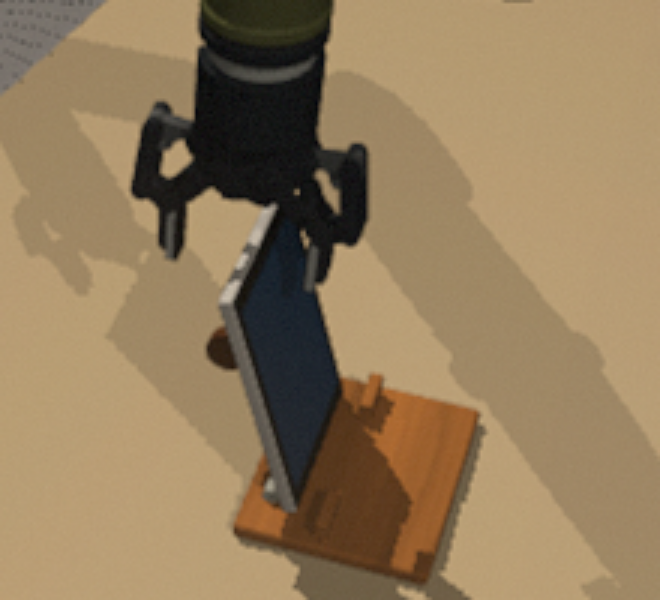

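The tablet leans on the panel, free between the open fingers. Rise straight up.

>>> carry_out --increments '[{"fingers": 0, "x": 0, "y": 0, "z": -0.02, "turn": 0}, {"fingers": 0, "x": 0, "y": 0, "z": -0.05, "turn": 0}, {"fingers": 0, "x": 0, "y": 0, "z": -0.06, "turn": 0}, {"fingers": 0, "x": 0, "y": 0, "z": -0.06, "turn": 0}, {"fingers": 0, "x": 0, "y": 0, "z": -0.04, "turn": 0}, {"fingers": 0, "x": 0, "y": 0, "z": 0, "turn": 0}, {"fingers": 0, "x": 0, "y": 0, "z": 0, "turn": 0}, {"fingers": 0, "x": 0, "y": 0, "z": 0, "turn": 0}]'

```text
time_s: 18.93
tool_pos: [575.0, -158.1, 269.6]
eef_rot: [-1.98, -2.439, 0.001]
contact_force: [-0.2, 0.0, -0.1]
width: 85.7
finger_force: 0.0
```

```bash
python3 - <<'E'
from h import *
from scipy.spatial import ConvexHull
eyes.camera('side');d=models.silhouettes('side','tablet')
c=st2w([62,0,98]);q=proj('side',c)
def cost(p,m):
    L=p[2];u=np.array([[a*np.cos(L)+z*np.sin(L)+p[0],y+p[1],12+5*np.sin(L)+z*np.cos(L)-0] for a in(-5,5) for y in(-65,65) for z in(0,180)])
    # yaw p[3] about seat centre
    k,s=np.cos(p[3]),np.sin(p[3]);X=u[:,0]-p[0];Y=u[:,1]-p[1]
    u[:,0]=p[0]+k*X-s*Y;u[:,1]=p[1]+s*X+k*Y
    im=np.zeros((1920,2560),np.uint8)
    cv2.fillConvexPoly(im,cv2.convexHull(np.round(np.array([proj('side',st2w(v)) for v in u])*4+1.5).astype(np.int32)),255)
    return np.abs(cv2.resize(im,(640,480),interpolation=cv2.INTER_AREA)/255.-m).sum()/m.sum()
for e in d:
    v,u=np.argwhere(e['pixels']).mean(0)
    if np.hypot(u-q[0],v-q[1])<40:
        s=np.array([33,0,.33,0.]);r=minimize(cost,s,(e['pixels'],),method='Nelder-Mead',options=dict(maxfev=300,initial_simplex=np.vstack([s]+[s+x for x in np.diag([8,8,.08,.08])])))
        print(e['confidence'],r.x.round(3),r.fun)
need(st2w([33,0,300]),.206+np.pi/2)
E
```

```text
0.56 [ 3.4004e+01 -5.1600e-01  3.1800e-01  8.0000e-03] 0.03722273223014695
0.56 [4.567e+01 2.367e+00 2.700e-02 2.040e-01] 7.037429625315474
t 19.0333 pos [ 574.7 -158.   268.6] yaw 1.778 w 85.5 tilt [ 0.001 -0.002 -1.   ] shift mm [  0.6 -62.3 -31.3] norm [ 0.0013 -0.1247 -0.0626] turn 0.0006
```

The fit puts the tablet 0.5 mm off centre, leaning 18° and square to the stand. Handing in.

```bash
python3 -c "
from cell import ticket
print(ticket.hand_in())"
```

```text
the job is handed in; nothing more can be done
None
```

The job is handed in: the panel is snapped open, and the tablet stands on the stand leaning back about 18°, centred to within about 1 mm by my last camera fit, with the gripper clear; the hand-in returned no verdict.

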